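Pop the flat battery box's hatch

TASK

The battery box with the red charge light is flat: press the brass disc on its hatch fully in once and let go, so that the hatch pops up, then back off and watch for two seconds that it stays open by itself before you finish. Only touch it: do not lift the hatch further by hand or push it shut again. Leave the green-lit box shut, and the clipped tile, horn cup, burnisher and brush jar standing or lying where they are.

Things in the scene. Friction and masses are not known exactly. Their poses are not given: they have to be found in the camera images.
- red_box: The flat battery box, cream-coloured, fixed to the slab: 130 (x) x 78 (y) x 55 mm high to its rim. Origin at the centre of its underside, z up. On its rim at +x (54 mm from the centre) is a round red charge light, 17 mm across. A wooden hatch, 82 (x) x 56 (y) x 10 mm, is set in its top with its upper face 8 mm above the rim, hinged along the box's y direction at x = -45 mm, z = 53 mm; its free edge is at x = +39 mm.
- green_box: The charged battery box, to be left shut: the same in every way as red_box, with a green charge light.
- red_press (a point): The place to press on the red box's hatch: centre of a brass disc 20 mm across, flush in the upper face of the hatch, 70 mm from the hinge line and 12 mm from the free edge. It moves with the hatch; 63.6 mm above the slab when shut. Directly down is the pressing direction.
- green_press (a point): The same point on the green box's hatch (not to be pressed).
- red_hatch (a joint): Angle of the red box's hatch (rad): 0 shut and latched, negative pressed in, positive open. Pressing the disc takes about 3 N; the push-push latch lets go at about -0.035 (2.5 mm at the disc) and a firm stop lies at -0.075 (5 mm). When then let go the hatch springs up with up to 2.5 N, following the finger, to between 0.65 and 0.8 (its edge then about 55 mm above where it was). Pushed all the way shut after that, it latches again.
- green_hatch (a joint): The same angle of the green box's hatch; it starts at 0 and must stay shut.
- red_click (a joint): Sideways position (m) of the follower pin inside the red box's latch, not visible: 0 while latched, about +0.011 once released, below -0.006 only while an opened hatch is being pushed shut again.
- tile: A painted clay tile 60 x 60 x 10 mm held upright in a bent brass clip with a 50 x 36 mm foot, 63 mm tall in all; loose. Origin at the centre of the foot's underside, its painted faces look along its x axis.
- horn_cup: Horn palette cup, 52 mm across, 40 mm tall; loose. Origin at the centre of its underside.
- burnisher: Pewter burnisher lying along its x axis, 140 mm long, 14 mm thick; loose. Origin at its middle, on the slab.
- brush_jar: Frosted glass brush jar, empty, 70 mm across and 85 mm tall; loose. Origin at the centre of its underside.
Mind the look-alikes: they are no part of the job. There is more than one size of the tile; the job needs the largest. What is shaped like the horn_cup but purple is not meant.

How it is judged:
On the way, in this order (a step that is already met when the one before it is completed fails the run):
1. the red box's hatch is pressed in (value of joint red_hatch below -0.025 rad), for 0.02 s.
2. the hatch has popped up and stays open for 1.5 s with nothing of the robot touching it (value of joint red_hatch above 0.5 rad and contact force between each of the arm, the fingers and red_box below 0.05 N), for 1.5 s.
At the end, for the whole second after the job is handed in: the red box's hatch stands open by itself at 0.5 to 0.95 rad, at rest; the green box's hatch is shut (within -0.02 to 0.03 rad); tile, cup, burnisher and jar are upright or lying as before, each within 20 mm of its start (value of joint red_hatch between 0.5 and 0.95 rad and velocity of joint red_hatch between -0.05 and 0.05 rad/s and value of joint green_hatch between -0.02 and 0.03 rad and distance of each of tile, horn_cup, burnisher, brush_jar from where it was at the start of the episode below 0.02 m and angle between each of tile, horn_cup, brush_jar's own z axis and vertical below 0.2 rad); the robot touches nothing.
It fails at once if the popped hatch is pushed shut again (value of joint red_click below -0.006 m).
It fails at once if the hatch is lifted by hand further than its spring opens it (value of joint red_hatch above 1.1 rad).
It fails at once if the green box's hatch is pressed in or opened (value of joint green_hatch below -0.025 rad or value of joint green_hatch above 0.05 rad).
It fails at once if a bystander is moved, lifted or carried (distance of any of tile, horn_cup, burnisher, brush_jar from where it was at the start of the episode above 0.02 m).
It also fails if it takes over 35 s, if anything falls off the work surface, if the arm or the gripper's body presses on something with over 40 N, if the wrist force passes 120 N, or if a joint passes its speed limit or range.

ROBOT

A 7-joint arm with a two-finger parallel gripper is mounted at the origin on the work surface. World frame = base frame: x ahead of the robot, y to its left, z up, the work surface at z = 0. Lengths are in m, angles in rad, forces in N, time in s.
With the tool pointing down it reaches from about 0.4 to 0.85 m from the base axis. Payload 10.4 kg.
Tool frame: the origin (TCP) lies between the finger pads; the fingertips stand 17 mm ahead of it and the grasp point (between the pads) lies 2 mm behind it; z points along the fingers, y is the line along which they close (so a half turn about z gives the same grasp; the last joint's range is limited). The gripper opens to 87 mm and grips with 3 to 60 N. Pads are 19 mm wide; open, the fingers measure 117 mm over their backs; the gripper's body (75 mm by 190 mm) begins 51 mm behind the grasp point.
Start: joints at [1.15, 0.332, -0.065, 1.46, 0.022, 1.35, -0.088], TCP at [0.242, -0.576, 0.24] pointing down, gripper open.
Joint ranges: [-2.6, 2.6], [-0.5, 2.12], [-1.47, 1.34], [0.16, 2.42], [-1.27, 4.41], [0.06, 2.06], [-2.6, 2.6]. Speed limits (rad/s): [2.22, 2.22, 2.79, 2.79, 3.14, 3.14, 3.14].

INTERFACE

Orientations are given as a 3x3 rotation matrix whose columns are the frame's x, y, z axes.
In Python, from plant import get_obs, camera, calibration, close_job, outline_of gives the robot as it stands.
- The arm moves only by the tool jog_arm, never from a script. Its argument "deltas" is a list of rows, each a list of 7 numbers: the gripper's target within -1 to 1 (fully open at 1, half-way at 0, shut at -1), then the shift along the tool's x, y, z scaled (see below), then the turn, a rotation vector about the tool's x, y, z scaled (see below). A call has 1 to 5 rows; each row shifts and turns the commanded pose from where the row before left it, along the tool's axes as they then stand; what a row does not reach is not made up. The controller multiplies each number of a shift by 0.075 m and each number of a turn by pi/2 rad. A row lasts 1/12 s, in which the tool goes at most 41.7 mm and 7.16 degrees, less where a joint would pass 70% of its speed; a pose out of reach is approached as far as the arm can. A call with a number of a shift or a turn outside -1 to 1 is refused whole. A call with a gripper value outside its range is refused whole. The fingers move at their own pace and stop on an object; "grip_force" is the grip in N (left out, the last holds). Time passes only in rows, so rows that do not move let the fingers close. It gives the time, the measured TCP pose, the force, the opening and the grip force at its end, in the units of the state.
- get_obs(): the state, without advancing time (a new reading comes with each control period).
- camera(name): name is "scene" or "top" or "wrist"; returns (picture, depth): 420x560x3 uint8, red, green, blue; 420x560 float32, m along the optical axis (not along the pixel's ray), 0 where there is no reading.
- calibration(name): a dict with "mtx" (3x3 intrinsics, pixels), "R" (3x3) and "t" (3): a world point X has camera coordinates R X + t. Camera axes: x right, y down, z forward; pixel columns grow to the right and rows downward; lengths in m; the calibration is good to about 2 mm. A picture is of the moment at which its call begins: read the wrist's pose just before it. calibration takes no time and is no camera call; for the wrist camera it gives the pose at the moment of the call.
- close_job(): hands the job in; it is judged then, once.
Trained networks look in the newest picture that a camera, given by its name, has taken for a name from the list of things; names that differ only in an ending like _2 or _b are one class to them, and where a whole thing is asked for, a point or a joint stands for the part that bears it (a point fixed in the world has none). Each returns a list of dicts, best first, with "score" (0 to 1); they miss things now and then, are a little off and sometimes report something else, mostly with a low value. They report only what shows in the picture. A call takes as long as a camera call. They do not tell look-alikes from the thing itself.
- outline_of(camera, target): "mask" (420x560 bool, what is visible of it) and "point" ([row, column] in pixels, amid what is visible of it).
The state is a dict: "time": time; "joint_pos": joint angles; "joint_velocities": joint speeds; "tau": joint torques, N m; "position": TCP position; "orientation": TCP orientation; "ft_force": force on the tool from outside, world axes, zero at the start; "ft_torque": the same for the moment, N m; "opening": finger opening in m; "gripper_force": force on a finger pad.
Only numpy, scipy, OpenCV 4.12 (cv2) and the standard library are available. Lean on these libraries where they do the work, as an engineer would, in place of code of your own. Each camera call takes 0.05 s, during which the arm holds its last target. There are 200 camera calls.

## Working session

There is one attempt and no reset: what is moved stays moved. The work goes in short steps, Python scripts to look and compute and a tool call to move; the robot and the scene stay as the last step left them, time stands still between calls to the robot, and variables do not carry over. Pictures are saved under pics/ and viewed, at most 10 in all, crops included, and the job is handed in when it is done.

Besides the shell and the picture viewer there is one more tool, called after "Call:" as name(argument=value, ...) on one line, values as JSON. jog_arm: Moves the arm, as the interface text tells. Shifts and turns lie within -1 to 1; 1 stands for 0.075 m of shift or pi/2 rad of turn. Its arguments: {"type":"object","properties":{"deltas":{"type":"array","items":{"type":"array","items":{"type":"number"}}},"grip_force":{"type":"number"}},"required":["deltas"]}

```bash
mkdir -p pics; cat > h.py <<'E'
import numpy as np, cv2
from plant import *
def world(cam,depth,mask_or_px):
    c=calibration(cam);K=c["mtx"];R=np.array(c["R"]);t=np.array(c["t"])
    r,cc=np.nonzero(mask_or_px) if getattr(mask_or_px,'dtype',None)==bool else np.array(mask_or_px).T
    z=depth[r,cc];k=z>0;r,cc,z=r[k],cc[k],z[k]
    P=np.stack([(cc-K[0][2])/K[0][0]*z,(r-K[1][2])/K[1][1]*z,z],1)
    return (P-t)@R
E
python3 - <<'E'
from h import *
for n in("scene","top"):
    p,d=camera(n);np.save(f"{n}_d.npy",d);cv2.imwrite(f"pics/{n}0.png",p[:,:,::-1])
    for t in("red_box","green_box","red_press","tile","horn_cup","burnisher","brush_jar"):
        for o in outline_of(n,t):
            if o["score"]<.2: continue
            w=world(n,d,o["mask"]);print(n,t,round(o["score"],2),o["point"],np.median(w,0).round(3) if len(w) else None, w[:,2].max().round(3) if len(w) else 0)
o=get_obs();print(o["time"],o["position"],o["orientation"])
E
```

```text
scene red_box 0.95 [167.0, 180.7] [ 0.572 -0.239  0.054] 0.066
scene red_box 0.22 [312.3, 391.2] [0.589 0.249 0.062] 0.066
scene green_box 0.6 [316.0, 385.2] [0.6   0.247 0.055] 0.066
scene red_press 0.86 [154.2, 177.3] [ 0.558 -0.253  0.062] 0.066
scene tile 0.96 [189.5, 307.1] [ 0.447 -0.     0.031] 0.064
scene tile 0.72 [225.5, 285.8] [0.537 0.01  0.023] 0.047
scene tile 0.56 [162.7, 323.0] [ 0.361 -0.029  0.02 ] 0.047
scene horn_cup 0.84 [211.0, 164.3] [ 0.653 -0.208  0.023] 0.042
scene horn_cup 0.74 [251.2, 135.2] [ 0.749 -0.19   0.023] 0.042
scene horn_cup 0.7 [318.6, 385.5] [0.6   0.247 0.055] 0.066
scene burnisher 0.82 [333.5, 324.2] [0.663 0.183 0.011] 0.016
scene burnisher 0.28 [317.1, 391.5] [0.589 0.249 0.062] 0.066
scene brush_jar 0.61 [259.2, 243.2] [ 0.65  -0.     0.053] 0.087
scene brush_jar 0.57 [313.1, 389.5] [0.589 0.249 0.062] 0.066
top red_box 0.78 [212.5, 419.3] [ 0.55  -0.248  0.058] 0.068
top green_box 0.91 [192.2, 149.7] [0.581 0.241 0.057] 0.069
top green_box 0.4 [190.0, 141.6] [0.583 0.249 0.064] 0.069
top red_press 0.76 [215.0, 423.5] [ 0.548 -0.256  0.064] 0.068
top red_press 0.51 [213.9, 423.1] [ 0.55  -0.248  0.058] 0.068
top tile 0.62 [277.0, 277.0] [ 0.44  -0.001  0.03 ] 0.067
top tile 0.59 [224.9, 277.0] [0.528 0.009 0.014] 0.05
top tile 0.54 [321.2, 294.4] [ 0.357 -0.028  0.007] 0.051
top tile 0.2 [214.7, 423.3] [ 0.549 -0.256  0.064] 0.068
top horn_cup 0.97 [112.5, 377.9] [ 0.754 -0.183  0.02 ] 0.044
top horn_cup 0.8 [163.8, 388.9] [ 0.656 -0.203  0.017] 0.044
top burnisher 0.67 [161.9, 194.5] [0.654 0.177 0.013] 0.018
top burnisher 0.49 [212.1, 420.6] [ 0.55  -0.248  0.058] 0.068
top brush_jar 0.93 [156.3, 277.7] [0.663 0.009 0.043] 0.09
0.8 [ 0.24214827 -0.57621918  0.23957239] [[ 9.21912979e-01  3.87397023e-01  6.86247978e-05]
 [ 3.87397029e-01 -9.21912974e-01 -1.01876882e-04]
 [ 2.37992904e-05  1.20506663e-04 -9.99999992e-01]]
```

View pics/top0.png

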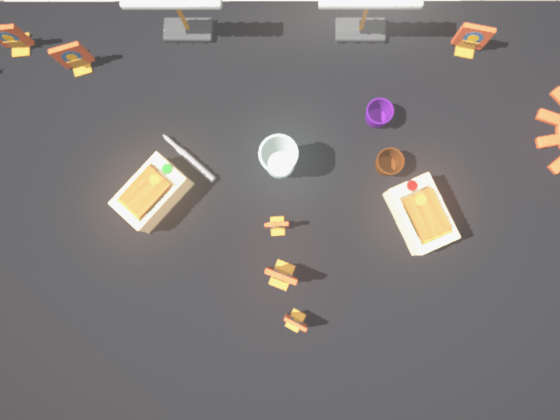

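```bash
python3 - <<'E'
import cv2
p=cv2.imread("pics/top0.png");cv2.imwrite("pics/crop.png",cv2.resize(p[160:270,365:475],None,fx=5,fy=5,interpolation=cv2.INTER_CUBIC))
E
```

```text
(no output)
```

View pics/crop.png

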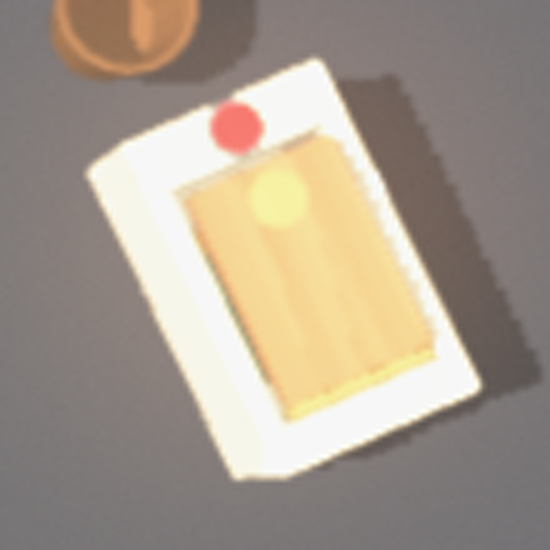

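The disc could be the one on the red-lit box (row 199, col 420) or its twin on the green-lit box (row 180, col 154). The crop shows the red light at (185, 412) right beside the first disc, so I choose that one.

```bash
python3 - <<'E'
from h import *
p=cv2.imread("pics/top0.png");c=calibration("top");K=np.array(c["mtx"]);R=np.array(c["R"]);t=np.array(c["t"])
d=np.load("top_d.npy")
def plane(row,col,z):
    v=R.T@np.linalg.inv(K)@[col,row,1];o=-R.T@t;return o+v*(z-o[2])/v[2]
def blob(m):
    n,l,s,ce=cv2.connectedComponentsWithStats(m.astype(np.uint8));i=1+s[1:,4].argmax();return ce[i][::-1],s[i,4]
b,g,r=[p[:,:,i].astype(int) for i in range(3)]
roi=np.zeros(b.shape,bool);roi[160:270,365:475]=1
rd,n1=blob(roi&(r>200)&(g<140)&(b<130)); roi[:]=0;roi[190:208,411:430]=1
print("disc px",p[199,420],"hatch px",p[215,428])
w=roi&(np.abs(p.astype(int)-p[199,420]).sum(2)<45);ds,n2=blob(w)
L=plane(*rd,.055);D=plane(*ds,.0636);print(rd,n1,L,ds,n2,D,"depth z",world("top",d,w)[:,2].mean())
u=L-D;print("ang",np.degrees(np.arctan2(u[1],u[0])),np.hypot(*u[:2]))
# box outline angle
o=get_obs();Rt=np.array(o["orientation"])
# hatch plane min-area rect of top surface
W=world("top",d,outline_of("top","red_press")[0]["mask"]) if 0 else None
rr=np.zeros(b.shape,bool);rr[160:270,365:475]=1
P=world("top",d,rr);H=P[P[:,2]>.0605]; re=cv2.minAreaRect((H[:,:2]*1000).astype(np.float32));print("hatch",re)
print("delta tool units",Rt.T@(D-o["position"])/.075)
E
```

```text
disc px [163 241 247] hatch px [155 221 247]
[184.98360656 411.91803279] 61 [ 0.60420769 -0.23450581  0.055     ] [199.98425197 419.45669291] 254 [ 0.57589981 -0.24464075  0.0636    ] depth z 0.06383620557459271
ang 19.698651118106664 0.030067472833844068
hatch ((558.3914794921875, -252.85601806640625), (106.96600341796875, 57.258689880371094), 25.236156463623047)
delta tool units [ 5.8151758  -2.35217755  2.34615347]
```

Call:
jog_arm(deltas=[[-1, 0.39, -0.155, 0, 0, 0, 0], [-1, 0.39, -0.155, 0, 0, 0, 0], [-1, 0.39, -0.155, 0, 0, 0, 0], [-1, 0.39, -0.155, 0, 0, 0, 0], [-1, 0.39, -0.155, 0, 0, 0, 0]])

```text
time: 1.22
position: [0.3553, -0.4648, 0.2397]
orientation: [[0.922, 0.387, 0.0], [0.387, -0.922, -0.0], [0.0, 0.0, -1.0]]
ft_force: [-0.5, -0.6, -0.3]
opening: 0.0613
gripper_force: 0.0
```

Call:
jog_arm(deltas=[[-1, 0.39, -0.155, 0, 0, 0, 0], [-1, 0.39, -0.155, 0, 0, 0, 0], [-1, 0.39, -0.155, 0, 0, 0, 0], [-1, 0.39, -0.155, 0, 0, 0, 0], [-1, 0.39, -0.155, 0, 0, 0, 0]])

```text
time: 1.63
position: [0.4677, -0.3546, 0.2398]
orientation: [[0.922, 0.387, 0.0], [0.387, -0.922, -0.0], [0.0, 0.0, -1.0]]
ft_force: [0.2, -0.1, -0.4]
opening: 0.0283
gripper_force: 0.0
```

Call:
jog_arm(deltas=[[-1, 0.39, -0.155, 0, 0, 0, 0], [-1, 0.39, -0.155, 0, 0, 0, 0], [-1, 0.39, -0.155, 0, 0, 0, 0], [-1, 0.39, -0.155, 0, 0, 0, 0], [-1, 0, 0, 0, 0, 0, 0]])

```text
time: 2.05
position: [0.5608, -0.2606, 0.2394]
orientation: [[0.919, 0.395, 0.002], [0.395, -0.919, 0.003], [0.003, -0.002, -1.0]]
ft_force: [0.5, 1.8, 0.2]
opening: 0.0014
gripper_force: 0.0
```

```bash
python3 - <<'E'
from h import *
o=get_obs();Rt=np.array(o["orientation"]);print(o["time"],o["position"],o["opening"],o["ft_force"]);print(Rt.T@(np.array([.578,-.246,.0986])-o["position"])/.075)
p,d=camera("wrist");cv2.imwrite("pics/w1.png",p[:,:,::-1])
c=calibration("wrist");
for X in ([.578,-.246,.0636],[.604,-.2345,.055]):
    q=np.array(c["mtx"])@(np.array(c["R"])@X+c["t"]);print(q[:2]/q[2])
E
```

```text
2.05 [ 0.56082075 -0.26056891  0.23938527] 0.0013572163999782823 [0.47637663 1.7684154  0.24529364]
[ 0.28126515 -0.08355158  1.87823139]
[267.49195388 164.37513439]
[267.14661474 130.48733832]
```

View pics/w1.png

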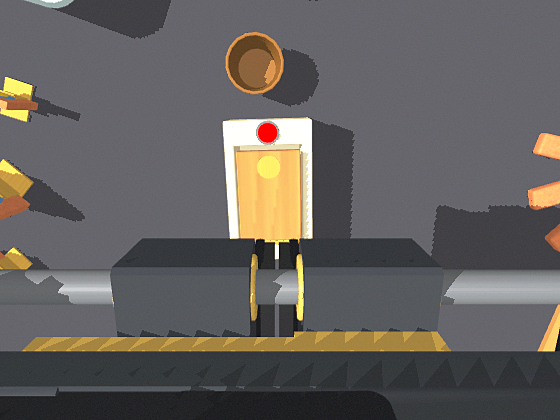

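The picture shows the brass disc at (167, 268), the red light at (132, 267) and the horn cup at (63, 255). The fingers are lined up with the box, so I'll move over the disc and descend.

Call:
jog_arm(deltas=[[-1, 0.13, -0.04, 0.2, 0, 0, 0], [-1, 0.13, -0.04, 0.4, 0, 0, 0], [-1, 0, 0, 0.4, 0, 0, 0], [-1, 0, 0, 0.4, 0, 0, 0], [-1, 0, 0, 0.3, 0, 0, 0]])

```text
time: 2.52
position: [0.5708, -0.2551, 0.1095]
orientation: [[0.922, 0.387, -0.002], [0.387, -0.922, 0.0], [-0.002, -0.001, -1.0]]
ft_force: [-0.6, -0.7, -0.7]
opening: 0.0005
gripper_force: 0.0
```

Call:
jog_arm(deltas=[[-1, 0, 0, 0.1, 0, 0, 0], [-1, 0, 0, 0, 0, 0, 0], [-1, 0, 0, 0, 0, 0, 0]])

```text
time: 2.77
position: [0.5725, -0.2552, 0.1056]
orientation: [[0.922, 0.387, 0.001], [0.387, -0.922, -0.001], [0.001, 0.001, -1.0]]
ft_force: [-0.3, 0.2, 0.5]
opening: 0.0003
gripper_force: 0.0
```

```bash
python3 - <<'E'
from h import *
o=get_obs();Rt=np.array(o["orientation"]);print(o["time"],o["position"],o["ft_force"]);print(Rt.T@(np.array([.5765,-.2465,.0806])-o["position"])/.075)
p,d=camera("wrist");cv2.imwrite("pics/w2.png",p[:,:,::-1])
E
```

```text
2.7667 [ 0.57246143 -0.25515789  0.10562537] [-0.33794755  0.16291207  0.52906975]
[ 0.09412649 -0.08589975  0.33365214]
```

View pics/w2.png

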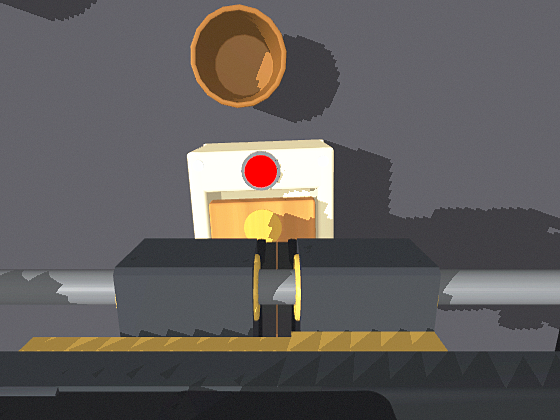

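The picture shows the disc at (225, 262) and the finger line at column 277. This agrees with the computed 7 mm forward and 6.5 mm sideways offset, so I'll correct for it.

Call:
jog_arm(deltas=[[-1, 0.09, -0.085, 0, 0, 0, 0], [-1, 0, 0, 0.15, 0, 0, 0], [-1, 0, 0, 0.1, 0, 0, 0], [-1, 0, 0, 0, 0, 0, 0]])

```text
time: 3.15
position: [0.5751, -0.2454, 0.0838]
orientation: [[0.922, 0.388, -0.002], [0.388, -0.922, 0.001], [-0.002, -0.002, -1.0]]
ft_force: [-0.9, -0.3, -0.1]
opening: 0.0005
gripper_force: 0.0
```

Call:
jog_arm(deltas=[[-1, 0, 0, 0, 0, 0, 0], [-1, 0, 0, 0, 0, 0, 0]])

```text
time: 3.32
position: [0.5759, -0.2461, 0.0858]
orientation: [[0.922, 0.387, -0.0], [0.387, -0.922, -0.0], [-0.0, -0.0, -1.0]]
ft_force: [-1.1, 0.8, 0.5]
opening: 0.0004
gripper_force: 0.0
```

Call:
jog_arm(deltas=[[-1, 0, 0, 0.04, 0, 0, 0], [-1, 0, 0, 0.03, 0, 0, 0], [-1, 0, 0, 0, 0, 0, 0]])

```text
time: 3.57
position: [0.576, -0.2461, 0.0803]
orientation: [[0.922, 0.387, 0.0], [0.387, -0.922, -0.0], [0.0, 0.0, -1.0]]
ft_force: [-0.4, 0.2, 0.0]
opening: 0.0004
gripper_force: 0.1
```

Call:
jog_arm(deltas=[[-1, 0, 0, 0.03, 0, 0, 0], [-1, 0, 0, 0.025, 0, 0, 0], [-1, 0, 0, 0, 0, 0, 0], [-1, 0, 0, 0, 0, 0, 0]])

```text
time: 3.9
position: [0.5764, -0.2459, 0.0767]
orientation: [[0.922, 0.388, 0.001], [0.388, -0.922, -0.0], [0.001, 0.0, -1.0]]
ft_force: [0.3, 0.9, 4.1]
opening: 0.0004
gripper_force: 1.7
```

Call:
jog_arm(deltas=[[-1, 0, 0, 0.012, 0, 0, 0], [-1, 0, 0, 0, 0, 0, 0], [-1, 0, 0, 0, 0, 0, 0]])

```text
time: 4.15
position: [0.5764, -0.2459, 0.0759]
orientation: [[0.922, 0.387, 0.001], [0.387, -0.922, -0.0], [0.001, 0.001, -1.0]]
ft_force: [1.5, 0.6, 4.4]
opening: 0.0006
gripper_force: 2.3
```

Call:
jog_arm(deltas=[[-1, 0, 0, -0.1, 0, 0, 0], [-1, 0, 0, -0.25, 0, 0, 0], [-1, 0, 0, -0.35, 0, 0, 0], [-1, 0, 0, -0.4, 0, 0, 0], [-1, 0, 0, -0.4, 0, 0, 0]])

```text
time: 4.57
position: [0.5751, -0.246, 0.1889]
orientation: [[0.922, 0.387, -0.002], [0.387, -0.922, 0.0], [-0.002, -0.001, -1.0]]
ft_force: [0.7, 0.5, -0.9]
opening: 0.0005
gripper_force: 0.0
```

Call:
jog_arm(deltas=[[-1, 0, 0, -0.4, 0, 0, 0], [-1, 0, 0, -0.2, 0, 0, 0], [-1, 0, 0, 0, 0, 0, 0], [-1, 0, 0, 0, 0, 0, 0]])

```text
time: 4.9
position: [0.5759, -0.2462, 0.2336]
orientation: [[0.922, 0.387, 0.001], [0.387, -0.922, -0.001], [0.0, 0.001, -1.0]]
ft_force: [-0.0, -0.0, -1.3]
opening: 0.0006
gripper_force: 0.0
```

```bash
python3 - <<'E'
from h import *
o=get_obs();print(o["time"],o["position"],o["ft_force"])
p,d=camera("scene");cv2.imwrite("pics/s2.png",p[:,:,::-1])
r=np.zeros(d.shape,bool);r[:]=1
P=world("scene",d,r);k=(abs(P[:,0]-.555)<.07)&(abs(P[:,1]+.255)<.06)&(P[:,2]<.14);P=P[k]
print(np.percentile(P[:,2],[50,90,99,100]))
E
```

```text
4.9 [ 0.57590461 -0.24621958  0.23357952] [-0.0237473  -0.04658337 -1.25424582]
[0.03361631 0.05657344 0.11651609 0.11870305]
```

View pics/s2.png

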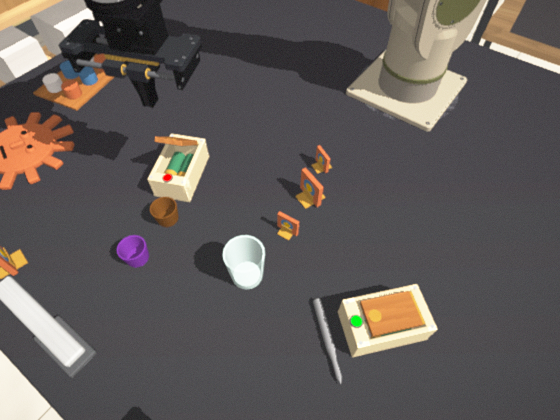

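The hatch on the red box is up (edge at about 118 mm, row 140, col 177), the gripper is clear, and the green box (row 315, col 390) is shut. I'll now watch for more than two seconds.

Call:
jog_arm(deltas=[[-1, 0, 0, 0, 0, 0, 0], [-1, 0, 0, 0, 0, 0, 0], [-1, 0, 0, 0, 0, 0, 0], [-1, 0, 0, 0, 0, 0, 0], [-1, 0, 0, 0, 0, 0, 0]])

```text
time: 5.37
position: [0.5759, -0.2459, 0.2326]
orientation: [[0.922, 0.387, -0.001], [0.387, -0.922, 0.0], [-0.0, -0.0, -1.0]]
ft_force: [0.2, -0.1, 0.4]
opening: 0.0002
gripper_force: 0.0
```

Call:
jog_arm(deltas=[[-1, 0, 0, 0, 0, 0, 0], [-1, 0, 0, 0, 0, 0, 0], [-1, 0, 0, 0, 0, 0, 0], [-1, 0, 0, 0, 0, 0, 0], [-1, 0, 0, 0, 0, 0, 0]])

```text
time: 5.78
position: [0.576, -0.246, 0.2331]
orientation: [[0.922, 0.387, 0.0], [0.387, -0.922, -0.0], [0.0, 0.0, -1.0]]
ft_force: [1.4, 0.5, -0.3]
opening: 0.0006
gripper_force: 0.0
```

Call:
jog_arm(deltas=[[-1, 0, 0, 0, 0, 0, 0], [-1, 0, 0, 0, 0, 0, 0], [-1, 0, 0, 0, 0, 0, 0], [-1, 0, 0, 0, 0, 0, 0], [-1, 0, 0, 0, 0, 0, 0]])

```text
time: 6.2
position: [0.576, -0.246, 0.233]
orientation: [[0.922, 0.387, 0.0], [0.387, -0.922, -0.0], [-0.0, 0.0, -1.0]]
ft_force: [-0.0, -0.2, -0.4]
opening: 0.0004
gripper_force: 0.0
```

Call:
jog_arm(deltas=[[-1, 0, 0, 0, 0, 0, 0], [-1, 0, 0, 0, 0, 0, 0], [-1, 0, 0, 0, 0, 0, 0], [-1, 0, 0, 0, 0, 0, 0], [-1, 0, 0, 0, 0, 0, 0]])

```text
time: 6.62
position: [0.576, -0.2459, 0.233]
orientation: [[0.922, 0.387, -0.0], [0.387, -0.922, -0.0], [-0.0, 0.0, -1.0]]
ft_force: [0.8, -0.1, 0.3]
opening: 0.0004
gripper_force: 0.0
```

Call:
jog_arm(deltas=[[-1, 0, 0, 0, 0, 0, 0], [-1, 0, 0, 0, 0, 0, 0], [-1, 0, 0, 0, 0, 0, 0], [-1, 0, 0, 0, 0, 0, 0], [-1, 0, 0, 0, 0, 0, 0]])

```text
time: 7.03
position: [0.576, -0.2459, 0.233]
orientation: [[0.922, 0.387, 0.0], [0.387, -0.922, -0.0], [-0.0, 0.0, -1.0]]
ft_force: [0.7, -0.0, -0.0]
opening: 0.0006
gripper_force: 0.0
```

Call:
jog_arm(deltas=[[-1, 0, 0, 0, 0, 0, 0], [-1, 0, 0, 0, 0, 0, 0], [-1, 0, 0, 0, 0, 0, 0], [-1, 0, 0, 0, 0, 0, 0], [-1, 0, 0, 0, 0, 0, 0]])

```text
time: 7.45
position: [0.576, -0.246, 0.233]
orientation: [[0.922, 0.387, 0.0], [0.387, -0.922, -0.0], [0.0, 0.0, -1.0]]
ft_force: [0.0, -0.3, -0.1]
opening: 0.0009
gripper_force: 0.0
```

```bash
python3 - <<'E'
from h import *
p,d=camera("scene")
P=world("scene",d,np.ones(d.shape,bool));k=(abs(P[:,0]-.555)<.07)&(abs(P[:,1]+.255)<.06)&(P[:,2]<.14);P=P[k]
z=np.percentile(P[:,2],[50,90,99,100]);print(get_obs()["time"],z)
if z[3]>.11: print(close_job())
E
```

```text
7.5 [0.03344822 0.05606853 0.11670886 0.11929022]
the job is handed in; nothing more can be done
None
```

I pressed the red box's hatch in once and it popped up, with its edge at about 119 mm and still there 2.5 s later with the gripper clear; the green box looked shut, the arm went near none of the loose items, and the job is handed in (no verdict came back).

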